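Find the latched outlet key and release it

TASK

One of the four orange keys on the switch box was left latched down. With the fingertips, tap each of the four keys lightly, one after the other from left to right, to find the latched one; only then press that key firmly down and let it spring up. Press no other key in, and neither move nor pick up the things round the box.

Things in the scene. Friction and masses are not known exactly. Their poses are not given: they have to be found in the camera images.
- box: grey switch box screwed to the bench, 120 (x) x 280 (y) x 56 mm high, 316 mm long over its end ears; place and yaw vary. Origin: centre of its underside, on the bench top. x away from the robot, y along the row to its left end, z up. Four identical square orange keys in a row on top at y = +90, +30, -30, -90 mm (left to right), x = 0, each in a black bezel 5 mm high.
- switch_a: unit a of the four identical key units; the units are mixed, so any letter may stand at any place of the row. Origin: centre of the top face of its orange key (40 x 40 mm, 60 mm from centre to centre) when that key stands up, 78 mm above the bench; it does not move with the key. Axes as the box's.
- switch_b: unit b of the four identical key units; the units are mixed, so any letter may stand at any place of the row. Origin: centre of the top face of its orange key (40 x 40 mm, 60 mm from centre to centre) when that key stands up, 78 mm above the bench; it does not move with the key. Axes as the box's.
- switch_c: unit c of the four identical key units; the units are mixed, so any letter may stand at any place of the row. Origin: centre of the top face of its orange key (40 x 40 mm, 60 mm from centre to centre) when that key stands up, 78 mm above the bench; it does not move with the key. Axes as the box's.
- switch_d: unit d of the four identical key units; the units are mixed, so any letter may stand at any place of the row. Origin: centre of the top face of its orange key (40 x 40 mm, 60 mm from centre to centre) when that key stands up, 78 mm above the bench; it does not move with the key. Axes as the box's.
- key_a (a joint): travel of key a, m: 0 up, 0.012 bottom stop. One key starts latched at 0.005 (top 5 mm lower than the rest). A raised key gives from 1.5 N on, about 0.9 N per mm; beyond 8 mm (8.7 N) it counts as pressed in. The latched key feels hard up to 5 N; pressed beyond 9 mm (about 9 N; stop reached at 12.5 N) its catch lets go, and it springs fully up when the finger leaves.
- key_b (a joint): travel of key b, m: 0 up, 0.012 bottom stop. One key starts latched at 0.005 (top 5 mm lower than the rest). A raised key gives from 1.5 N on, about 0.9 N per mm; beyond 8 mm (8.7 N) it counts as pressed in. The latched key feels hard up to 5 N; pressed beyond 9 mm (about 9 N; stop reached at 12.5 N) its catch lets go, and it springs fully up when the finger leaves.
- key_c (a joint): travel of key c, m: 0 up, 0.012 bottom stop. One key starts latched at 0.005 (top 5 mm lower than the rest). A raised key gives from 1.5 N on, about 0.9 N per mm; beyond 8 mm (8.7 N) it counts as pressed in. The latched key feels hard up to 5 N; pressed beyond 9 mm (about 9 N; stop reached at 12.5 N) its catch lets go, and it springs fully up when the finger leaves.
- key_d (a joint): travel of key d, m: 0 up, 0.012 bottom stop. One key starts latched at 0.005 (top 5 mm lower than the rest). A raised key gives from 1.5 N on, about 0.9 N per mm; beyond 8 mm (8.7 N) it counts as pressed in. The latched key feels hard up to 5 N; pressed beyond 9 mm (about 9 N; stop reached at 12.5 N) its catch lets go, and it springs fully up when the finger leaves.
- bit_box: green bit box, 51 x 76 x 50 mm, loose on the bench beside the switch box; to be left alone. Origin at the centre of its underside.
- sanding_block: cork sanding block, 64 x 107 x 31 mm, loose on the bench beside the switch box; to be left alone. Origin at the centre of its underside.
- tape_measure: black and orange tape measure, 71 x 87 x 36 mm, loose on the bench beside the switch box; to be left alone. Origin at the centre of its underside.

How it is judged:
On the way, in this order (a step that is already met when the one before it is completed fails the run):
1. the far left key is tapped (more than 0.4 N from the fingers) (((y of switch_a in the frame of box between 0.07 and 0.11 m and contact force between the fingers and switch_a above 0.4 N) or (y of switch_b in the frame of box between 0.07 and 0.11 m and contact force between the fingers and switch_b above 0.4 N) or (y of switch_c in the frame of box between 0.07 and 0.11 m and contact force between the fingers and switch_c above 0.4 N) or (y of switch_d in the frame of box between 0.07 and 0.11 m and contact force between the fingers and switch_d above 0.4 N))), for 0.02 s.
2. the second from the left key is tapped (more than 0.4 N from the fingers) (((y of switch_a in the frame of box between 0.01 and 0.05 m and contact force between the fingers and switch_a above 0.4 N) or (y of switch_b in the frame of box between 0.01 and 0.05 m and contact force between the fingers and switch_b above 0.4 N) or (y of switch_c in the frame of box between 0.01 and 0.05 m and contact force between the fingers and switch_c above 0.4 N) or (y of switch_d in the frame of box between 0.01 and 0.05 m and contact force between the fingers and switch_d above 0.4 N))), for 0.02 s.
3. the third from the left key is tapped (more than 0.4 N from the fingers) (((y of switch_a in the frame of box between -0.05 and -0.01 m and contact force between the fingers and switch_a above 0.4 N) or (y of switch_b in the frame of box between -0.05 and -0.01 m and contact force between the fingers and switch_b above 0.4 N) or (y of switch_c in the frame of box between -0.05 and -0.01 m and contact force between the fingers and switch_c above 0.4 N) or (y of switch_d in the frame of box between -0.05 and -0.01 m and contact force between the fingers and switch_d above 0.4 N))), for 0.02 s.
4. the far right key is tapped (more than 0.4 N from the fingers) (((y of switch_a in the frame of box between -0.11 and -0.07 m and contact force between the fingers and switch_a above 0.4 N) or (y of switch_b in the frame of box between -0.11 and -0.07 m and contact force between the fingers and switch_b above 0.4 N) or (y of switch_c in the frame of box between -0.11 and -0.07 m and contact force between the fingers and switch_c above 0.4 N) or (y of switch_d in the frame of box between -0.11 and -0.07 m and contact force between the fingers and switch_d above 0.4 N))), for 0.02 s.
5. after the four taps the latched key is released: all four keys stand up (value of joint each of key_a, key_b, key_c, key_d below 0.002 m), for 0.1 s.
At the end, for the whole second after the job is handed in: All four keys are up (each less than 2 mm down) and the bit box, sanding block and tape measure are within 15 mm of where they stood (all of step 5 and distance of each of bit_box, sanding_block, tape_measure from where it was at the start of the episode below 0.015 m); the robot touches nothing.
It fails at once if a key that was not latched is pressed in (more than 8 mm down) (value of joint any of key_a, key_b, key_d above 0.008 m).
It fails at once if a bystander is pushed or lifted more than 15 mm from its place (distance of any of bit_box, sanding_block, tape_measure from where it was at the start of the episode above 0.015 m).
It also fails if it takes over 48 s, if anything falls off the work surface, if the arm or the gripper's body presses on something with over 40 N, if the wrist force passes 120 N, or if a joint passes its speed limit or range.

ROBOT

A 6-joint arm with a two-finger parallel gripper is mounted at the origin on a cart in front of the work surface, level with it; the furniture and walls round the work are solid. World frame = base frame: x ahead of the robot, y to its left, z up, the work surface at z = 0. Lengths are in m, angles in rad, forces in N, time in s.
With the tool pointing down it reaches from about 0.25 to 0.725 m from the base axis. Payload 4 kg.
Tool frame: the origin (TCP) lies where the fingers leave the gripper's body, on its centre line; the fingertips stand 73 mm ahead of it and the grasp point (between the pads) lies 54 mm ahead of it (bot.tip_reach is the z of the fingertips in the tool frame, in m); z points along the fingers, x is the direction in which the jaws open and shut, and the axes are right-handed (so a half turn about z gives the same grasp; the last joint's range is limited). The gripper opens to 85 mm and grips with 20 to 120 N. Pads are 22 mm wide; open, the fingers measure 114 mm over their backs; the gripper's body (76 mm by 85 mm) begins 54 mm behind the grasp point. The pads swing forward as they close: fully open they stand 13 mm farther back than shut.
Start: joints at [1.193, 0.241, 0.005, 1.335, 0, 1.571], TCP at [0.184, 0.465, 0.304] pointing down, gripper open.
Joint ranges: [-2.72, 2.72], [-1.05, 1.87], [-1.09, 1.28], [-1.99, 2.15], [-1.42, 1.44], [-3.14, 3.14]. Speed limits (rad/s): [2.79, 2.79, 3.14, 3.14, 3.14, 3.14].

INTERFACE

Orientations are given as a unit quaternion [x, y, z, w].
In Python, from workcell import bot, vision, job_done gives the robot as it stands.
- The arm moves only by the tool drive_tool, never from a script. Its argument "steps" is one flat list of numbers, 7 for each row, row after row: the shift along the tool's x, y, z in m, then the turn, a rotation vector about the tool's x, y, z in degrees, then the closure, from -1 (fully open) to 1 (shut). A call has 1 to 8 rows; each row shifts and turns the commanded pose from where the row before left it, along the tool's axes as they then stand; what a row does not reach is not made up. A row lasts 1/12 s, in which the tool goes at most 41.7 mm and 7.16 degrees, less where a joint would pass 70% of its speed; a pose out of reach is approached as far as the arm can. A call is refused whole if a number of a shift passes 0.0417 or a number of a turn 7.16, either way. A call with a gripper value outside its range is refused whole. The fingers move at their own pace and stop on an object; the grip force is fixed at half the most. Time passes only in rows, so rows that do not move let the fingers close. It gives the time, the measured TCP pose, the force and the opening at its end, in the units of the state.
- bot.get_obs(): the state, without advancing time (a new reading comes with each control period).
- vision.camera(name): name is "side" or "top"; returns (picture, depth): 480x640x3 uint8, red, green, blue; 480x640 float32, m along the optical axis (not along the pixel's ray), 0 where there is no reading.
- vision.camera_model(name): a dict with "mtx" (3x3 intrinsics, pixels), "D" ([k1, k2, p1, p2, k3] as OpenCV has them; the pictures are not rectified), "rvec" (rotation vector, rad) and "tvec" (3), from world to camera coordinates, as OpenCV has them. Camera axes: x right, y down, z forward; pixel columns grow to the right and rows downward; lengths in m; the calibration is good to about 2 mm. A picture is of the moment at which its call begins. camera_model takes no time and is no camera call.
- job_done(): hands the job in, once; it reports no verdict.
The state is a dict: "clock": time; "joint_pos": joint angles; "joint_vel": joint speeds; "tau": joint torques, N m; "eef_pos": TCP position; "tool_rot": TCP orientation; "ft_force": force on the tool from outside, world axes, zero at the start; "ft_torque": the same for the moment, N m; "grip_width": finger opening in m.
Only numpy, scipy, OpenCV 4.12 (cv2) and the standard library are available. Lean on these libraries where they do the work, as an engineer would, in place of code of your own. Each camera call takes 0.05 s, during which the arm holds its last target.

## Working session

There is one attempt and no reset: what is moved stays moved. The work goes in short steps, Python scripts to look and compute and a tool call to move; the robot and the scene stay as the last step left them, time stands still between calls to the robot, and variables do not carry over. Pictures are saved under pics/ and viewed, and the job is handed in when it is done.

Besides the shell and the picture viewer there is one more tool, called by a JSON object that holds its "name" and its "arguments". drive_tool: Moves the arm, as the interface text tells. Its arguments: {"type":"object","properties":{"steps":{"type":"array"}},"required":["steps"]}

```bash
mkdir -p pics; python3 - <<'E'
from workcell import bot, vision
import cv2,numpy as np
for n in("top","side"):
    p,d=vision.camera(n); cv2.imwrite(f"pics/{n}0.png",p[:,:,::-1]); np.savez(f"{n}0.npz",p=p,d=d)
    print(n,vision.camera_model(n))
print(bot.get_obs(),bot.tip_reach)
E
```

```text
top {'mtx': array([[437.93830397,   0.        , 311.75363544],
       [  0.        , 437.93830397, 240.7598661 ],
       [  0.        ,   0.        ,   1.        ]]), 'D': array([-0.05675489,  0.        ,  0.        ,  0.        ,  0.        ]), 'rvec': array([ 2.16729894, -2.11704109,  0.11734816]), 'tvec': array([-0.01480701,  0.50309444,  0.87554164])}
side {'mtx': array([[468.76323488,   0.        , 320.7605467 ],
       [  0.        , 468.76323488, 236.47443055],
       [  0.        ,   0.        ,   1.        ]]), 'D': array([0.01567242, 0.        , 0.        , 0.        , 0.        ]), 'rvec': array([-0.01204599,  2.58830535, -1.76124804]), 'tvec': array([0.51892529, 0.10663809, 0.84988221])}
{'clock': 0.1, 'joint_pos': array([ 1.19301950e+00,  2.41310710e-01,  3.87587959e-03,  1.33520285e+00,
       -9.40763335e-06,  1.57077509e+00]), 'joint_vel': array([ 1.20592975e-04, -1.39724945e-03,  3.76258672e-03, -1.33976631e-03,
        3.74001564e-05,  3.97397837e-04]), 'tau': array([ 5.88414568e-04, -3.73138225e+01,  2.53010273e+01,  1.08727132e-02,
        2.98363250e-05, -1.24373275e-05]), 'eef_pos': array([0.18427287, 0.46434797, 0.30312177]), 'tool_rot': array([ 8.27295010e-01,  5.61766962e-01, -7.59038138e-04,  5.21079905e-04]), 'ft_force': array([0.08468013, 0.77264092, 0.08744609]), 'ft_torque': array([-0.01847412, -0.0363246 , -0.03690192]), 'grip_width': 0.0849951199402055} 0.0726
```

View pics/top0.png

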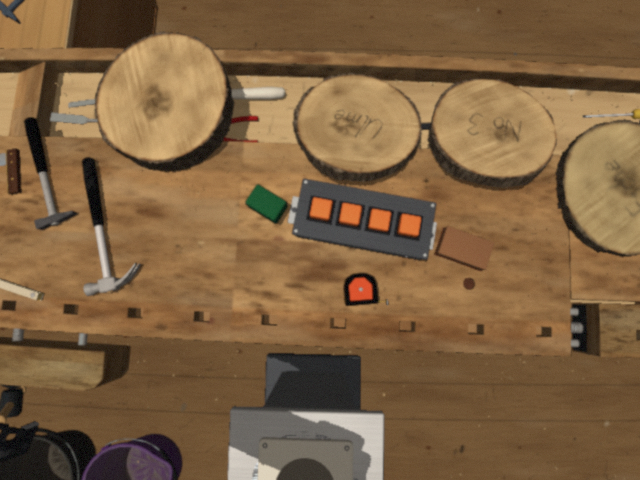

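View pics/side0.png

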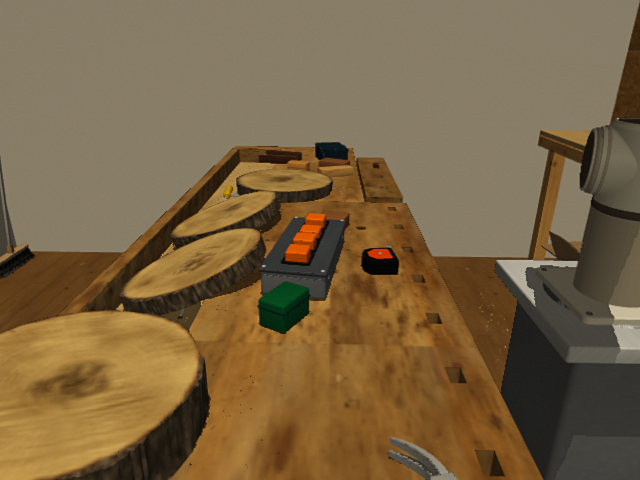

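The top view shows the box tilted, with keys at about (320,209), (350,214), (379,219) and (410,225). The green box is on the left at (266,203), the cork block on the right at (463,248) and the tape measure in front at (361,290). In the side view the key row runs from (298,254) to (316,219).

```bash
cat > h.py <<'E'
import cv2,numpy as np
from workcell import bot, vision
from scipy.spatial.transform import Rotation as R
def ray(n,uv):
    m=vision.camera_model(n); q=cv2.undistortPoints(np.array(uv,float).reshape(-1,1,2),m['mtx'],m['D']).reshape(-1,2)
    Rm=cv2.Rodrigues(m['rvec'])[0]; c=-Rm.T@m['tvec']
    return c,np.c_[q,np.ones(len(q))]@Rm
def onplane(n,uv,z):
    c,d=ray(n,uv); return c+d*((z-c[2])/d[:,2])[:,None]
def depthpts(n,uv,dep):
    c,d=ray(n,uv); return c+d*np.asarray(dep)[:,None]
E
python3 - <<'E'
from h import *
m=vision.camera_model('top')
for P in([0,0,0],[.184,.465,.3]): print(cv2.projectPoints(np.array([P],float),m['rvec'],m['tvec'],m['mtx'],m['D'])[0].ravel())
for n in('top','side'):
    f=np.load(n+'0.npz');p,d=f['p'],f['d']
    h=cv2.cvtColor(p,cv2.COLOR_RGB2HSV)
    mk=cv2.inRange(h,(5,180,110),(16,255,255)) 
    nn,l,s,c=cv2.connectedComponentsWithStats(mk)
    for i in range(1,nn):
        if s[i,4]<60: continue
        v,u=np.where(cv2.erode((l==i).astype(np.uint8),np.ones((3,3)))>0); 
        X=depthpts(n,np.c_[u,v],d[v,u])
        rc=cv2.minAreaRect(np.argwhere(l==i)[:,::-1].astype(np.float32))
        print(n,s[i],c[i].round(1),'depth pts med',np.median(X,0).round(4),'top-plane',onplane(n,[c[i]],.078).round(4), 'zpct',np.percentile(X[:,2],[10,50,90]).round(4),rc[1:])
# box top corners: dark grey plate
f=np.load('top0.npz');p,d=f['p'],f['d']
v,u=np.mgrid[150:300,220:520]; X=depthpts('top',np.c_[u.ravel(),v.ravel()],d[150:300,220:520].ravel()).reshape(150,300,3)
mk=((X[...,2]>.046)&(X[...,2]<.09)).astype(np.uint8)
nn,l,s,c=cv2.connectedComponentsWithStats(mk)
for i in range(1,nn):
    if s[i,4]>200:
        q=X[l==i]; rc=cv2.minAreaRect(q[:,:2].astype(np.float32)); print(s[i],rc,np.median(q[:,2]))
mk=((X[...,2]>.02)).astype(np.uint8)
nn,l,s,c=cv2.connectedComponentsWithStats(mk)
for i in range(1,nn):
    if s[i,4]>200:
        q=X[l==i]; print(s[i],q.min(0),q.max(0))
E
```

```text
[304.48620547 487.68366684]
[-15.92108855 425.21644226]
top [310 197  22  23 391] [320.6 208.1] depth pts med [ 0.5652 -0.0226  0.0785] top-plane [[ 0.5634 -0.0201  0.078 ]] zpct [0.0764 0.0785 0.0804] ((20.214054107666016, 19.94572639465332), 10.30484676361084)
top [339 203  23  22 397] [350.  213.7] depth pts med [ 0.5524 -0.0788  0.0781] top-plane [[ 0.5533 -0.0787  0.078 ]] zpct [0.0761 0.0781 0.0801] ((20.392940521240234, 19.856287002563477), 10.30484676361084)
top [369 209  22  22 401] [379.3 219.4] depth pts med [ 0.5441 -0.137   0.0733] top-plane [[ 0.5429 -0.137   0.078 ]] zpct [0.0712 0.0733 0.0752] ((20.39607810974121, 20.003849029541016), 11.309932708740234)
top [398 214  23  22 408] [409.3 224.5] depth pts med [ 0.5335 -0.1958  0.0782] top-plane [[ 0.534  -0.1963  0.078 ]] zpct [0.0764 0.0782 0.0801] ((20.714271545410156, 20.056676864624023), 9.462322235107422)
top [349 277  24  24 459] [360.2 289.4] depth pts med [ 0.4037 -0.104   0.0331] top-plane [[ 0.4041 -0.1005  0.078 ]] zpct [0.031  0.0331 0.0353] ((23.0, 23.0), 90.0)
side [234 146  48   4  95] [259.  147.3] depth
[... 3074 characters left out ...]
amera_model(n); q=cv2.undistortPoints(np.array(uv,float).reshape(-1,1,2),m['mtx'],m['D']).reshape(-1,2)
                                ~~~~~~~~~~~~~~~~~~~^^^^^^^^^^^^^^^^^^^^^^^^^^^^^^^^^^^^^^^^^^^^^^^^^^^^
cv2.error: OpenCV(4.12.0) /io/opencv/modules/calib3d/src/undistort.dispatch.cpp:347: error: (-215:Assertion failed) CV_IS_MAT(_src) && CV_IS_MAT(_dst) && (_src->rows == 1 || _src->cols == 1) && (_dst->rows == 1 || _dst->cols == 1) && _src->cols + _src->rows - 1 == _dst->rows + _dst->cols - 1 && (CV_MAT_TYPE(_src->type) == CV_32FC2 || CV_MAT_TYPE(_src->type) == CV_64FC2) && (CV_MAT_TYPE(_dst->type) == CV_32FC2 || CV_MAT_TYPE(_dst->type) == CV_64FC2) in function 'cvUndistortPointsInternal'
```

Depth suggests the third key is latched, with its top at 73.3 mm against 78.3 mm for the others. I'll confirm that by force. First, close the fingers and travel.

{"name": "drive_tool", "arguments": {"steps": [-0.0194,0.0332,0,0,0,0,1,-0.0194,0.0332,0,0,0,0,1,-0.0194,0.0332,0,0,0,0,1,-0.0194,0.0332,0,0,0,0,1,-0.0194,0.0332,0,0,0,0,1,-0.0194,0.0332,0,0,0,0,1,-0.0194,0.0332,0,0,0,0,1,-0.0194,0.0332,0,0,0,0,1]}}

```text
clock: 0.77
eef_pos: [0.3746, 0.2207, 0.3037]
tool_rot: [0.827, 0.562, -0.0, -0.0]
ft_force: [1.3, 0.3, 0.2]
grip_width: 0.0
```

{"name": "drive_tool", "arguments": {"steps": [-0.0194,0.0332,0,0,0,0,1,-0.0194,0.0332,0,0,0,0,1,-0.0194,0.0332,0,0,0,0,1,-0.0194,0.0332,0,0,0,0,1,-0.0194,0.0332,0,0,0,0,1,-0.0194,0.0332,0,0,0,0,1,-0.0194,0.0332,0,0,0,0,1,-0.0194,0.0332,0,0,0,0,1]}}

```text
clock: 1.43
eef_pos: [0.5643, -0.0215, 0.3034]
tool_rot: [0.827, 0.562, -0.0, -0.0]
ft_force: [0.7, 0.7, -0.1]
grip_width: -0.0
```

{"name": "drive_tool", "arguments": {"steps": [0,0,0.03,0,0,-6,1,0,0,0.03,0,0,-6,1,0,0,0.03,0,0,0,1,0,0,0,0,0,0,1,0,0,0,0,0,0,1]}}

```text
clock: 1.85
eef_pos: [0.5622, -0.0198, 0.2121]
tool_rot: [0.764, 0.645, -0.002, -0.002]
ft_force: [-0.1, -0.1, 1.3]
grip_width: -0.0001
```

```bash
cat >> h.py <<'E'
K=[(.5638,-.0205),(.5537,-.0790),(.5435,-.1375),(.5334,-.1960)]
def goto(k,ztip=None):
    o=bot.get_obs(); r=R.from_quat(o['tool_rot']); M=r.as_matrix(); t=o['eef_pos']+M@[0,0,bot.tip_reach]
    print('clk',o['clock'],'tip',t.round(4),'f',o['ft_force'].round(2),'w',o['grip_width'],'xang',np.degrees(np.arctan2(M[1,0],M[0,0])).round(2),'z',M[:,2].round(4))
    D=np.array([*K[k],ztip if ztip else t[2]]); print('tool delta',(M.T@(D-t)).round(4))
E
python3 -c "
from h import *
goto(0)"
```

```text
clk 1.85 tip [ 0.5618 -0.0198  0.1395] f [-0.11 -0.1   1.27] w -0.0001273771905215392 xang 80.32 z [-5.7e-03  2.0e-04 -1.0e+00]
tool delta [-0.0004  0.0021 -0.    ]
```

{"name": "drive_tool", "arguments": {"steps": [0,0.002,0.03,0,0,0,1,0,0,0.025,0,0,0,1,0,0,0,0,0,0,1,0,0,0,0,0,0,1]}}

```text
clock: 2.18
eef_pos: [0.5658, -0.0198, 0.16]
tool_rot: [0.764, 0.645, -0.0, -0.0]
ft_force: [0.4, 0.2, 0.5]
grip_width: -0.0003
```

{"name": "drive_tool", "arguments": {"steps": [0,0,0,0,0,0,1,0,0,0,0,0,0,1]}}

```text
clock: 2.35
eef_pos: [0.5673, -0.02, 0.1617]
tool_rot: [0.764, 0.645, 0.002, 0.002]
ft_force: [0.6, -0.3, 0.6]
grip_width: -0.0
```

```bash
python3 - <<'E'
from h import *
goto(0)
p,d=vision.camera('top');cv2.imwrite('pics/t1.png',p[100:320,200:520,::-1].repeat(2,0).repeat(2,1))
p,d=vision.camera('side');cv2.imwrite('pics/s1.png',p[150:350,200:440,::-1].repeat(3,0).repeat(3,1))
goto(0)
E
```

```text
clk 2.35 tip [ 0.5676 -0.02    0.0892] f [ 0.56 -0.26  0.56] w -4.186657999417012e-05 xang 80.36 z [ 4.8e-03 -2.0e-04 -1.0e+00]
tool delta [-0.0011 -0.0037 -0.    ]
clk 2.45 tip [ 0.5671 -0.02    0.0885] f [-0.41 -0.37  0.33] w 4.627220515389502e-05 xang 80.36 z [ 3.9e-03 -2.0e-04 -1.0e+00]
tool delta [-0.001  -0.0032 -0.    ]
```

View pics/s1.png

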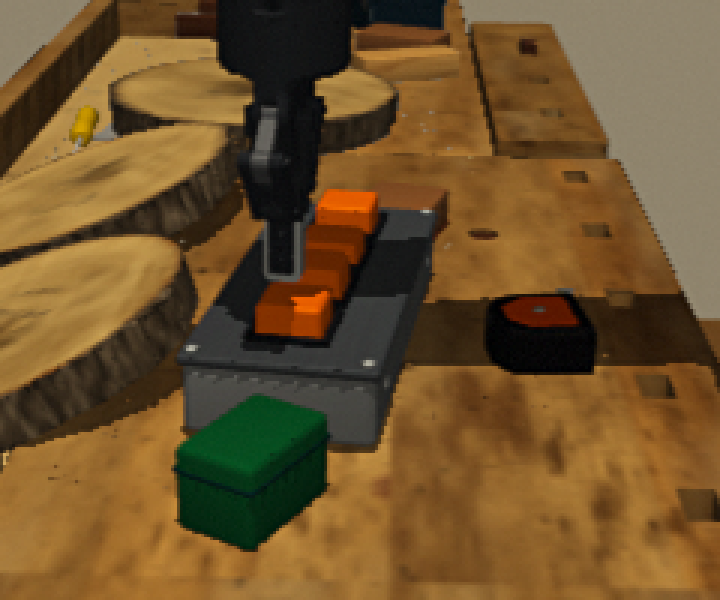

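The fingertips hang at crop pixel (283,280), just above the nearest (far left) key at (295,300). I'll check this projection and wait for the arm to settle.

{"name": "drive_tool", "arguments": {"steps": [0,0,0,0,0,0,1,0,0,0,0,0,0,1,0,0,0,0,0,0,1,0,0,0,0,0,0,1]}}

```text
clock: 2.78
eef_pos: [0.5657, -0.0201, 0.1591]
tool_rot: [0.764, 0.645, 0.0, 0.0]
ft_force: [-1.9, -0.3, -0.7]
grip_width: 0.0001
```

```bash
python3 - <<'E'
from h import *
goto(0)
m=vision.camera_model('side')
for P in([.567,-.02,.0885],[.5638,-.0205,.078]): print((cv2.projectPoints(np.array([P],float),m['rvec'],m['tvec'],m['mtx'],m['D'])[0].ravel()-[200,150])*3)
E
```

```text
clk 2.7833 tip [ 0.5657 -0.0201  0.0865] f [-1.91 -0.33 -0.72] w 0.00011378250226305774 xang 80.35 z [ 2.e-04 -0.e+00 -1.e+00]
tool delta [-0.0007 -0.0018 -0.    ]
[283.23373153 276.14525113]
[288.78004113 292.21370762]
```

View pics/t1.png

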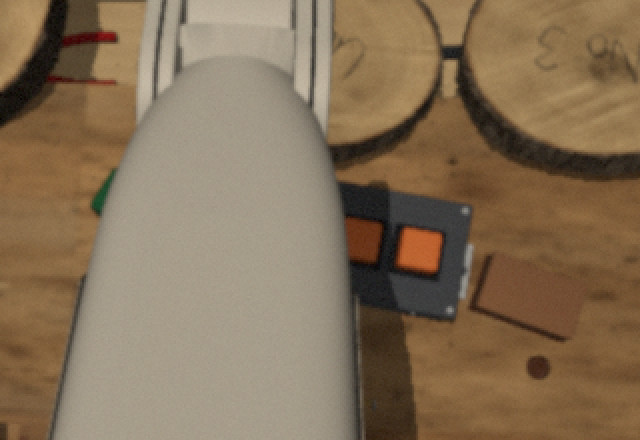

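{"name": "drive_tool", "arguments": {"steps": [0,0,0.001,0,0,0,1,0,-0.001,0.001,0,0,0,1,0,0,0.001,0,0,0,1,0,0,0.001,0,0,0,1,0,0,0.001,0,0,0,1,0,0,0,0,0,0,1,0,0,0,0,0,0,1,0,0,0,0,0,0,1]}}

```text
clock: 3.45
eef_pos: [0.5647, -0.0199, 0.1539]
tool_rot: [0.764, 0.645, -0.0, 0.0]
ft_force: [-0.3, 0.0, -0.0]
grip_width: 0.0003
```

{"name": "drive_tool", "arguments": {"steps": [0,0,0.0005,0,0,0,1,0,0,0,0,0,0,1,0,0,0,0,0,0,1]}}

```text
clock: 3.7
eef_pos: [0.5647, -0.0199, 0.1534]
tool_rot: [0.764, 0.645, -0.0, 0.0]
ft_force: [0.0, 0.3, -0.3]
grip_width: -0.0002
```

{"name": "drive_tool", "arguments": {"steps": [0,0,0.0005,0,0,0,1,0,0,0,0,0,0,1,0,0,0,0,0,0,1]}}

```text
clock: 3.95
eef_pos: [0.5647, -0.0199, 0.1529]
tool_rot: [0.764, 0.645, 0.0, -0.0]
ft_force: [0.3, 0.1, 0.1]
grip_width: 0.0003
```

{"name": "drive_tool", "arguments": {"steps": [0,0,0.001,0,0,0,1,0,0,0,0,0,0,1,0,0,0,0,0,0,1]}}

```text
clock: 4.2
eef_pos: [0.5646, -0.0199, 0.1518]
tool_rot: [0.764, 0.645, -0.0, -0.0]
ft_force: [-0.5, 0.1, 0.8]
grip_width: -0.0002
```

{"name": "drive_tool", "arguments": {"steps": [0,0,0.001,0,0,0,1,0,0,0,0,0,0,1,0,0,0,0,0,0,1]}}

```text
clock: 4.45
eef_pos: [0.5646, -0.0199, 0.1508]
tool_rot: [0.764, 0.645, -0.0, -0.0]
ft_force: [0.8, -0.6, 0.2]
grip_width: -0.0004
```

{"name": "drive_tool", "arguments": {"steps": [0,0,0.001,0,0,0,1,0,0,0,0,0,0,1,0,0,0,0,0,0,1]}}

```text
clock: 4.7
eef_pos: [0.5647, -0.0199, 0.1501]
tool_rot: [0.764, 0.645, 0.0, 0.0]
ft_force: [-0.6, 0.1, 2.0]
grip_width: 0.0002
```

{"name": "drive_tool", "arguments": {"steps": [0,0,0.001,0,0,0,1,0,0,0,0,0,0,1,0,0,0,0,0,0,1]}}

```text
clock: 4.95
eef_pos: [0.5647, -0.0199, 0.1491]
tool_rot: [0.764, 0.645, 0.0, 0.0]
ft_force: [-0.6, -0.2, 3.0]
grip_width: 0.0
```

Contact was at TCP z = 0.1508, and the force rises softly at about 1 N/mm, so the far left key is up. Next is key 2.

{"name": "drive_tool", "arguments": {"steps": [0,0,-0.004,0,0,0,1,0,0,-0.004,0,0,0,1,-0.005,0,-0.004,0,0,0,1,-0.015,0,0,0,0,0,1,-0.02,-0.001,0,0,0,0,1,-0.015,0,0,0,0,0,1,-0.005,0,0,0,0,0,1,0,0,0,0,0,0,1]}}

```text
clock: 5.62
eef_pos: [0.5534, -0.0802, 0.1611]
tool_rot: [0.765, 0.644, 0.0, 0.0]
ft_force: [0.1, -0.3, -0.1]
grip_width: 0.0001
```

{"name": "drive_tool", "arguments": {"steps": [0,0,0.003,0,0,0,1,0,0,0.003,0,0,0,1,0,0,0.002,0,0,0,1,0,0,0,0,0,0,1,0,0,0,0,0,0,1,0,0,0,0,0,0,1,0,0,0,0,0,0,1]}}

```text
clock: 6.2
eef_pos: [0.5538, -0.0786, 0.153]
tool_rot: [0.764, 0.645, 0.0, 0.0]
ft_force: [-0.5, -0.5, -0.8]
grip_width: 0.0
```

```bash
python3 -c "
from h import *
goto(1)"
```

```text
clk 6.2 tip [ 0.5538 -0.0786  0.0804] f [-0.54 -0.46 -0.76] w 1.1188081102872214e-05 xang 80.38 z [ 2.e-04  0.e+00 -1.e+00]
tool delta [-0.0004 -0.     -0.    ]
```

{"name": "drive_tool", "arguments": {"steps": [0,0,0.001,0,0,0,1,0,0,0.001,0,0,0,1,0,0,0,0,0,0,1,0,0,0,0,0,0,1]}}

```text
clock: 6.53
eef_pos: [0.5536, -0.0789, 0.1508]
tool_rot: [0.764, 0.645, -0.0, -0.0]
ft_force: [0.0, -0.1, -0.0]
grip_width: -0.0001
```

{"name": "drive_tool", "arguments": {"steps": [0,0,0.001,0,0,0,1,0,0,0,0,0,0,1,0,0,0,0,0,0,1]}}

```text
clock: 6.78
eef_pos: [0.5537, -0.0789, 0.1501]
tool_rot: [0.764, 0.645, 0.0, 0.0]
ft_force: [-0.4, 0.2, 1.9]
grip_width: 0.0002
```

{"name": "drive_tool", "arguments": {"steps": [0,0,0.001,0,0,0,1,0,0,0,0,0,0,1,0,0,0,0,0,0,1]}}

```text
clock: 7.03
eef_pos: [0.5537, -0.0789, 0.1491]
tool_rot: [0.764, 0.645, 0.0, 0.0]
ft_force: [-0.3, 0.4, 3.2]
grip_width: -0.0
```

Key 2 behaves the same, so it is up. Key 3 next, in fine steps below the raised height.

{"name": "drive_tool", "arguments": {"steps": [0,0,-0.004,0,0,0,1,0,0,-0.004,0,0,0,1,-0.005,0,-0.004,0,0,0,1,-0.015,0,0,0,0,0,1,-0.02,0,0,0,0,0,1,-0.014,0,0,0,0,0,1,-0.005,0,0,0,0,0,1,0,0,0,0,0,0,1]}}

```text
clock: 7.7
eef_pos: [0.5434, -0.1384, 0.161]
tool_rot: [0.765, 0.644, 0.0, -0.0]
ft_force: [-0.0, 0.2, -0.2]
grip_width: 0.0
```

{"name": "drive_tool", "arguments": {"steps": [0,0,0.003,0,0,0,1,0,0,0.003,0,0,0,1,0,0,0.003,0,0,0,1,0,0,0.001,0,0,0,1,0,0,0,0,0,0,1,0,0,0,0,0,0,1,0,0,0,0,0,0,1]}}

```text
clock: 8.28
eef_pos: [0.5439, -0.1368, 0.1509]
tool_rot: [0.764, 0.645, 0.0, 0.0]
ft_force: [-0.3, -0.4, -0.1]
grip_width: 0.0
```

```bash
python3 -c "
from h import *
goto(2)"
```

```text
clk 8.2833 tip [ 0.5439 -0.1368  0.0783] f [-0.29 -0.43 -0.1 ] w 2.6736538159828928e-05 xang 80.38 z [ 1.e-04  0.e+00 -1.e+00]
tool delta [-0.0008 -0.0002 -0.    ]
```

{"name": "drive_tool", "arguments": {"steps": [0,0,0.001,0,0,0,1,0,0,0,0,0,0,1,0,0,0,0,0,0,1]}}

```text
clock: 8.53
eef_pos: [0.5437, -0.137, 0.1499]
tool_rot: [0.764, 0.645, 0.0, 0.0]
ft_force: [-0.4, -0.3, 0.1]
grip_width: 0.0003
```

{"name": "drive_tool", "arguments": {"steps": [0,0,0.001,0,0,0,1,0,0,0,0,0,0,1,0,0,0,0,0,0,1]}}

```text
clock: 8.78
eef_pos: [0.5437, -0.1371, 0.1488]
tool_rot: [0.764, 0.645, -0.0, -0.0]
ft_force: [0.7, -0.1, -0.0]
grip_width: -0.0001
```

{"name": "drive_tool", "arguments": {"steps": [0,0,0.001,0,0,0,1,0,0,0,0,0,0,1,0,0,0,0,0,0,1]}}

```text
clock: 9.03
eef_pos: [0.5437, -0.1371, 0.1478]
tool_rot: [0.764, 0.645, -0.0, -0.0]
ft_force: [0.0, -0.1, -0.3]
grip_width: 0.0002
```

There's no contact at the raised height, so key 3 is lowered. I'll approach it finely.

{"name": "drive_tool", "arguments": {"steps": [0,0,0.001,0,0,0,1,0,0,0,0,0,0,1,0,0,0,0,0,0,1]}}

```text
clock: 9.28
eef_pos: [0.5437, -0.137, 0.1468]
tool_rot: [0.764, 0.645, -0.0, -0.0]
ft_force: [-0.8, 0.3, 0.6]
grip_width: 0.0001
```

{"name": "drive_tool", "arguments": {"steps": [0,0,0.0004,0,0,0,1,0,0,0,0,0,0,1,0,0,0,0,0,0,1]}}

```text
clock: 9.53
eef_pos: [0.5437, -0.137, 0.1465]
tool_rot: [0.764, 0.645, -0.0, -0.0]
ft_force: [-0.2, 0.1, 0.1]
grip_width: -0.0001
```

{"name": "drive_tool", "arguments": {"steps": [0,0,0.0004,0,0,0,1,0,0,0,0,0,0,1,0,0,0,0,0,0,1]}}

```text
clock: 9.78
eef_pos: [0.5437, -0.137, 0.1461]
tool_rot: [0.764, 0.645, -0.0, 0.0]
ft_force: [-0.1, -0.1, 0.4]
grip_width: 0.0
```

{"name": "drive_tool", "arguments": {"steps": [0,0,0.0003,0,0,0,1,0,0,0,0,0,0,1,0,0,0,0,0,0,1]}}

```text
clock: 10.03
eef_pos: [0.5437, -0.1371, 0.1458]
tool_rot: [0.764, 0.645, -0.0, 0.0]
ft_force: [0.8, -0.5, -0.6]
grip_width: -0.0001
```

{"name": "drive_tool", "arguments": {"steps": [0,0,0.0002,0,0,0,1,0,0,0,0,0,0,1,0,0,0,0,0,0,1]}}

```text
clock: 10.28
eef_pos: [0.5438, -0.1371, 0.1458]
tool_rot: [0.764, 0.645, 0.0, 0.0]
ft_force: [0.1, 0.2, 2.2]
grip_width: -0.0
```

{"name": "drive_tool", "arguments": {"steps": [0,0,0.0002,0,0,0,1,0,0,0,0,0,0,1,0,0,0,0,0,0,1]}}

```text
clock: 10.53
eef_pos: [0.5438, -0.1371, 0.1457]
tool_rot: [0.764, 0.645, 0.0, 0.0]
ft_force: [-1.8, 0.5, 4.4]
grip_width: 0.0
```

{"name": "drive_tool", "arguments": {"steps": [0,0,0.0002,0,0,0,1,0,0,0,0,0,0,1,0,0,0,0,0,0,1]}}

```text
clock: 10.78
eef_pos: [0.5438, -0.1371, 0.1456]
tool_rot: [0.764, 0.645, 0.0, 0.0]
ft_force: [-2.6, -0.3, 5.4]
grip_width: 0.0
```

Contact came 5 mm lower and is stiff, about 10 N/mm, so key 3 is the latched one. I still have to tap key 4 first.

{"name": "drive_tool", "arguments": {"steps": [0,0,-0.005,0,0,0,1,0,0,-0.006,0,0,0,1,-0.005,0,-0.005,0,0,0,1,-0.015,0,0,0,0,0,1,-0.02,0,0,0,0,0,1,-0.015,0,0,0,0,0,1,-0.005,0,0,0,0,0,1,0,0,0,0,0,0,1]}}

```text
clock: 11.45
eef_pos: [0.5336, -0.1976, 0.1615]
tool_rot: [0.765, 0.644, 0.0, 0.0]
ft_force: [0.4, 0.8, 0.5]
grip_width: 0.0001
```

{"name": "drive_tool", "arguments": {"steps": [0,0,0.003,0,0,0,1,0,0,0.003,0,0,0,1,0,0,0.002,0,0,0,1,0,0,0,0,0,0,1,0,0,0,0,0,0,1,0,0,0,0,0,0,1,0,0,0,0,0,0,1]}}

```text
clock: 12.03
eef_pos: [0.5338, -0.1959, 0.1533]
tool_rot: [0.764, 0.645, 0.0, 0.0]
ft_force: [-0.5, 0.8, 0.1]
grip_width: -0.0
```

```bash
python3 -c "
from h import *
goto(3)"
```

```text
clk 12.0333 tip [ 0.5338 -0.1959  0.0807] f [-0.46  0.78  0.13] w -3.762875160079334e-05 xang 80.38 z [ 1.e-04 -1.e-04 -1.e+00]
tool delta [-0.0001 -0.0004 -0.    ]
```

{"name": "drive_tool", "arguments": {"steps": [0,0,0.001,0,0,0,1,0,0,0.001,0,0,0,1,0,0,0,0,0,0,1,0,0,0,0,0,0,1]}}

```text
clock: 12.37
eef_pos: [0.5336, -0.1962, 0.1511]
tool_rot: [0.764, 0.645, -0.0, -0.0]
ft_force: [-0.4, -0.3, -0.4]
grip_width: -0.0004
```

{"name": "drive_tool", "arguments": {"steps": [0,0,0.001,0,0,0,1,0,0,0,0,0,0,1,0,0,0,0,0,0,1]}}

```text
clock: 12.62
eef_pos: [0.5338, -0.1962, 0.1504]
tool_rot: [0.764, 0.645, 0.0, 0.0]
ft_force: [0.3, -0.2, 1.4]
grip_width: 0.0002
```

{"name": "drive_tool", "arguments": {"steps": [0,0,0.001,0,0,0,1,0,0,0,0,0,0,1,0,0,0,0,0,0,1]}}

```text
clock: 12.87
eef_pos: [0.5338, -0.1963, 0.1494]
tool_rot: [0.764, 0.645, 0.0, 0.0]
ft_force: [-0.3, 1.4, 2.5]
grip_width: -0.0002
```

Key 4 is soft, so it is up. Back to key 3 for the firm press.

{"name": "drive_tool", "arguments": {"steps": [0,0,-0.004,0,0,0,1,0,0,-0.004,0,0,0,1,0.005,0,-0.004,0,0,0,1,0.015,0,0,0,0,0,1,0.02,0,0,0,0,0,1,0.015,0,0,0,0,0,1,0.005,0,0,0,0,0,1,0,0,0,0,0,0,1]}}

```text
clock: 13.53
eef_pos: [0.5439, -0.1357, 0.1614]
tool_rot: [0.763, 0.646, 0.0, -0.0]
ft_force: [0.8, 0.6, -0.1]
grip_width: 0.0
```

{"name": "drive_tool", "arguments": {"steps": [0,0,0.003,0,0,0,1,0,0,0.003,0,0,0,1,0,0,0.003,0,0,0,1,0,0,0.003,0,0,0,1,0,0,0.001,0,0,0,1,0,0,0,0,0,0,1,0,0,0,0,0,0,1]}}

```text
clock: 14.12
eef_pos: [0.5436, -0.1373, 0.148]
tool_rot: [0.764, 0.645, -0.0, -0.0]
ft_force: [0.3, 0.7, -0.4]
grip_width: 0.0004
```

```bash
python3 -c "
from h import *
goto(2)"
```

```text
clk 14.1167 tip [ 0.5436 -0.1373  0.0754] f [ 0.31  0.66 -0.43] w 0.0003720170332227844 xang 80.33 z [-4.e-04  0.e+00 -1.e+00]
tool delta [-0.0002 -0.0001  0.    ]
```

{"name": "drive_tool", "arguments": {"steps": [0,0,0.001,0,0,0,1,0,0,0.001,0,0,0,1,0,0,0.001,0,0,0,1,0,0,0.001,0,0,0,1,0,0,0.001,0,0,0,1,0,0,0,0,0,0,1,0,0,0,0,0,0,1]}}

```text
clock: 14.7
eef_pos: [0.5439, -0.1371, 0.1441]
tool_rot: [0.764, 0.645, 0.0, 0.0]
ft_force: [-1.8, -0.3, 5.6]
grip_width: -0.0
```

{"name": "drive_tool", "arguments": {"steps": [0,0,0.001,0,0,0,1,0,0,0.001,0,0,0,1,0,0,0.001,0,0,0,1,0,0,0,0,0,0,1,0,0,0,0,0,0,1]}}

```text
clock: 15.12
eef_pos: [0.5438, -0.1371, 0.1417]
tool_rot: [0.764, 0.645, 0.0, 0.001]
ft_force: [-2.5, 1.3, 8.5]
grip_width: -0.0003
```

{"name": "drive_tool", "arguments": {"steps": [0,0,0.001,0,0,0,1,0,0,0.001,0,0,0,1,0,0,0.0005,0,0,0,1,0,0,0,0,0,0,1,0,0,0,0,0,0,1]}}

```text
clock: 15.53
eef_pos: [0.5438, -0.1371, 0.1395]
tool_rot: [0.764, 0.645, 0.0, 0.001]
ft_force: [-4.6, 0.4, 11.9]
grip_width: -0.0
```

{"name": "drive_tool", "arguments": {"steps": [0,0,-0.005,0,0,0,1,0,0,-0.01,0,0,0,1,0,0,-0.02,0,0,0,1,0,0,-0.03,0,0,0,1,0,0,-0.03,0,0,0,1,0,0,-0.02,0,0,0,1,0,0,-0.01,0,0,0,1,0,0,0,0,0,0,1]}}

```text
clock: 16.2
eef_pos: [0.545, -0.1373, 0.2654]
tool_rot: [0.764, 0.645, 0.002, 0.002]
ft_force: [0.7, -0.3, 0.1]
grip_width: 0.0
```

```bash
python3 - <<'E'
from h import *
p,d=vision.camera('side');cv2.imwrite('pics/s2.png',p[150:350,200:440,::-1].repeat(3,0).repeat(3,1))
m=vision.camera_model('side')
for k in K:
    u,v=cv2.projectPoints(np.array([[*k,.078]]),m['rvec'],m['tvec'],m['mtx'],m['D'])[0].ravel().round().astype(int)
    U,V=np.meshgrid(range(u-3,u+4),range(v-1,v+2)); X=depthpts('side',np.c_[U.ravel(),V.ravel()],d[V.ravel(),U.ravel()]); print(u,v,np.median(X,0))
goto(2)
E
```

```text
296 247 [ 0.56444969 -0.02248823  0.07791503]
303 236 [ 0.55376594 -0.07690583  0.07796502]
309 225 [ 0.54377659 -0.13665644  0.07813373]
315 216 [ 0.53232401 -0.19379171  0.07794085]
clk 16.25 tip [ 0.5443 -0.1371  0.1907] f [-0.53  0.06 -0.43] w -0.00035908357625751274 xang 80.36 z [ 1.9e-03 -5.0e-04 -1.0e+00]
tool delta [-0.0005 -0.0007 -0.    ]
```

View pics/s2.png

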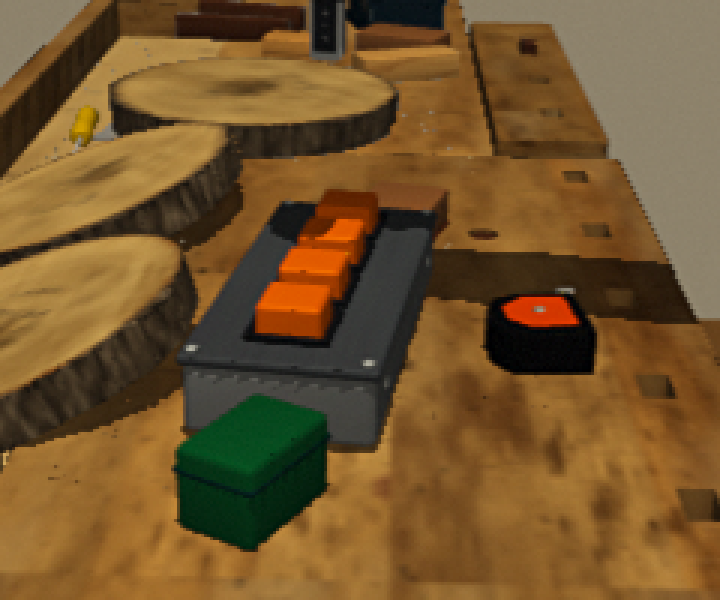

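All four key tops read 78 mm at pixels (296,247), (303,236), (309,225) and (315,216). The bystanders sit where they did, and the fingers are well clear, so I'm handing in.

```bash
python3 -c "
from workcell import job_done
print(job_done())"
```

```text
the job is handed in; nothing more can be done
None
```

The latched key was the third from the left; I pressed it firmly and it sprang up, so all four keys now stand up. I handed the job in at about 16 s of the 48 s allowed; no verdict was reported.

- **Taps:** I tapped the keys from left to right with closed fingertips. Keys 1, 2 and 4 gave softly at the raised height (2.5–3.2 N at the lightest press I held). Key 3 made contact 5 mm lower and was stiff (5.4 N), which agreed with the first depth picture.
- **Press:** I pushed key 3 down about 11 mm (11.9 N), past the 9 mm release point, then lifted clear.
- **Last checks:** Depth from the side camera put all four key tops at 77.9–78.1 mm. The fingertips were about 0.11 m above the keys with only sensor noise on the force reading.
- **Bystanders:** The bit box, sanding block and tape measure looked unmoved in the last picture. I judged this by eye and did not measure their positions.
- **Arm behaviour:** The arm swung a few millimetres after its first quick moves, so I waited for it to settle before touching anything. No check failed or disagreed.

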